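# Move the slide carrier from the scanner dock to its carrying case

### The job

Draw the bolt of the white scanner dock fully aside and leave it so, take the metal slide carrier by its tab, slide it straight forward until it is clear of the overhanging hood, and only then lift it out. Set it down flat on the middle of the flat rubber pad and let go, then take it anew across its middle and lower it fully home in the carrying case, tab in the slot; put it down gently both times, do not drop it, and leave the beaker, the tape roll, the capped sample tube near the pad and the marker where they are.

Things in the scene. Friction and masses are not known exactly. Their poses are not given: they have to be found in the camera images.
- dock: White scanner dock, fixed, 112 x 86 mm, right in the work area. Origin at its underside; x points to its rear, y to its left, z up. The carrier lies on its floor, 28 mm above the worktop, between side rails (2 mm play each side) as high as the carrier's top, from dock x = -50 mm back. In front of dock x = -67 mm there is nothing under the carrier's tab.
- dock_lip (a point): Middle of the front lower edge of the dock's overhanging hood, at dock x = +10 mm, 48.5 mm above the worktop and 2.5 mm above the carrier's top; the hood (12 mm thick, top 60.5 mm high) covers the carrier's rear 40 mm, so the carrier must go at least 40 mm toward dock -x before it can rise.
- bolt (a joint): Steel bolt on a bed (dock x -67 to -47, y 36 to 134 mm, up to 51 mm high) at the dock's front left corner; slides toward dock +y. 0 = shut (its end stands before the carrier's left shoulder), 0.045 m = fully drawn; the way is free from 0.025. Starts up to 8 mm drawn, stays where left, takes 2.5 N plus light damping.
- bolt_knob (a point): Middle of the black upright round knob on the bolt: 16 mm in diameter, from 52 to 76 mm above the worktop, on a thin stem; this point lies 64 mm above the worktop and moves with the bolt.
- carrier: Loose aluminium slide carrier, 0.08 to 0.15 kg: tray 100 x 60 mm (x, y), 18 mm thick, with a solid tab 24 mm wide, 18 mm thick, that runs on from the tray's front to 105 mm from the origin. Origin: centre of the tray's underside, z up; the tab points to carrier -x. In the dock the tab points to the robot and origin and yaw agree with the dock's.
- carrier_tab (a point): Grip point on the carrier's tab, 88 mm from the carrier's origin toward its -x and 9 mm above its underside; the tab is 24 mm wide (y) there.
- pad: Flat dark rubber pad, fixed, 180 x 110 x 4 mm. Origin at the centre of its underside, x along its length. It lies either in the middle or on the left of the work area, and the carrying case at the other of the two places.
- case: Open grey carrying case, fixed, 172 x 84 mm, 27 mm high, with a pocket in the carrier's outline, 4 mm play round the tray. Origin at the underside below the middle of the tray pocket; the carrier is home with its origin above this one, on the pocket floor 8 mm above the worktop, same yaw. The side walls have gaps of 56 mm at mid length for fingers that hold the tray across its 60 mm width.
- case_slot (a point): Middle of the case's tab slot, on its floor, 83 mm from the case's origin toward case -x. The slot is 36 mm wide, open at its end, between two blocks as high as the case, so that fingers cannot hold the tab there: the carrier must be held by its tray.
- beaker: Clear plastic beaker nearest the robot, between the dock and the middle of the worktop (another stands far back), 64 mm wide, 76 mm tall, loose; origin at the centre of its underside. Leave alone.
- tape: Yellowish roll of tape lying flat in front of the big instrument, between the pad and case places, 69 mm wide, 19 mm high, loose; origin at the centre of its underside. Leave alone. The tall instrument behind it is solid, its front about 0.69 m ahead of the robot: keep the carried carrier clear of it.
- swab_2: Capped sample tube lying, 95 mm long, 20 mm high, loose, between dock and pad places; origin at its underside. Leave alone.
- marker: Marker pen lying near the front right of the worktop, 134 mm long, 14 mm high, loose; origin at its underside. Leave alone.

How it is judged:
By the outcome, as a careful person would: the job done as asked, in the order asked, and still so for the second after the job is handed in, with the robot touching nothing.
It also fails if it takes over 61 s, if anything falls off the work surface, if the arm or the gripper's body presses on something with over 40 N, if the wrist force passes 120 N, or if a joint passes its speed limit or range.

### The arm

A 6-joint arm with a two-finger parallel gripper is mounted at the origin on a cart in front of the work surface, level with it; the furniture and walls round the work are solid. World frame = base frame: x ahead of the robot, y to its left, z up, the work surface at z = 0. Lengths are in m, angles in degrees, forces in N, time in s.
With the tool pointing down it reaches from about 0.3 to 0.75 m from the base axis. Payload 8.5 kg.
Tool frame: the origin (TCP) lies at the very end of the fingers, on their centre line; the grasp point (between the pads) lies 19 mm behind it; z points along the fingers, y is the line along which they close (so a half turn about z gives the same grasp; the last joint's range is limited). The gripper opens to 85 mm and grips with 20 to 120 N. Pads are 22 mm wide; open, the fingers measure 114 mm over their backs; the gripper's body (76 mm by 85 mm) begins 54 mm behind the grasp point. The pads swing forward as they close: fully open they stand 13 mm farther back than shut.
Start: joints at [-12.336, 21.807, 74.336, -0, 83.858, -12.336], TCP at [0.55, 0, 0.231] pointing down, gripper open.
Joint ranges: [-178.18, 178.18], [-50.72, 133.34], [12.68, 142.11], [-81.47, 261.47], [9.98, 163.14], [-165.26, 165.26]. Speed limits (degrees/s): [136.94, 136.94, 180, 180, 180, 180].

### API

Orientations are given as a 3x3 rotation matrix whose columns are the frame's x, y, z axes.
In Python, from rig import env, optics, spotter gives the robot as it stands.
- The arm moves only by the shell command python3 -m crank 'ROWS' [FORCE]. ROWS is JSON, one flat list of numbers, 5 for each row, row after row: the finger opening in cm, from 0 to 8.54, then the shift along the tool's x, y, z in cm, then the turn about the tool's z in rad. A call has exactly 8 rows; each row shifts and turns the commanded pose from where the row before left it, along the tool's axes as they then stand; what a row does not reach is not made up. A row lasts 1/12 s, in which the tool goes at most 41.7 mm and 7.16 degrees, less where a joint would pass 70% of its speed; a pose out of reach is approached as far as the arm can. A call is refused whole if a number of a shift passes 4.17 or a number of a turn 0.125, either way. A call with a gripper value outside its range is refused whole. The fingers move at their own pace and stop on an object; FORCE is the grip in N (left out, the last holds). Time passes only in rows, so rows that do not move let the fingers close, or fill a call up. It gives the time, the measured TCP pose, the force, the opening and the grip force at its end, in the units of the state.
- env.observe(): the state, without advancing time (a new reading comes with each control period).
- optics.get_image(name): name is "scene" or "side" or "wrist"; returns a dict with "color" (400x640x3 uint8, red, green, blue), "intrinsics" (3x3 intrinsics, pixels), "pose" (4x4, takes a point from camera to world coordinates). Camera axes: x right, y up, looking along -z (the intrinsics and any distortion apply to the point x, -y, -z); pixel columns grow to the right and rows downward; lengths in m; the calibration is good to about 2 mm. The wrist camera is an equidistant fisheye: a pixel r from the principal point sees the ray r / f radians off the axis. A picture is of the moment at which its call begins. There is no depth.
- env.close_job(): hands the job in; it is judged then, once.
Trained networks look in a picture, given as the dict that the camera call returned (one of the last four; its "shot" number tells which), for a name from the list of things; names that differ only in an ending like _2 or _b are one class to them, and where a whole thing is asked for, a point or a joint stands for the part that bears it (a point fixed in the world has none). Each returns a list of dicts, best first, with "score" (0 to 1); they miss things now and then, are a little off and sometimes report something else, mostly with a low value. They report only what shows in the picture. A call takes as long as a camera call.
- spotter.look_for(picture, query): "at" ([column, row] as shares, 0 to 1, of the picture: columns of its width, rows of its height, amid what is visible of it).
The state is a dict: "time_s": time; "q": joint angles; "qvel": joint speeds; "joint_efforts": joint torques, N m; "position": TCP position; "tool_rot": TCP orientation; "ft_force": force on the tool from outside, world axes, zero at the start; "wrist_torque": the same for the moment, N m; "grip_width": finger opening in m; "gripper_force": force on a finger pad.
Only numpy, scipy, OpenCV 4.12 (cv2) and the standard library are available. Lean on these libraries where they do the work, as an engineer would, in place of code of your own. Each camera call takes 0.05 s, during which the arm holds its last target. There are 200 camera calls.

## Working session

There is one attempt and no reset: what is moved stays moved. The work goes in short steps, Python scripts to look and compute and a shell command to move; the robot and the scene stay as the last step left them, time stands still between calls to the robot, and variables do not carry over. Pictures are saved under pics/ and viewed, at most 10 in all, crops included, and the job is handed in when it is done.

```bash
ls; mkdir -p pics
cat > h.py <<'E'
import numpy as np, cv2
from rig import env, optics, spotter
def ray(p,uv):
    K=np.array(p["intrinsics"]);T=np.array(p["pose"])
    x=(uv[0]-K[0,2])/K[0,0];y=(uv[1]-K[1,2])/K[1,1]
    if p.get("fish"):
        r=np.hypot(x,y);s=np.sin(r)/r if r>1e-9 else 1
        d=np.array([x*s,-y*s,-np.cos(r)])
    else: d=np.array([x,-y,-1.])
    return T[:3,3],T[:3,:3]@d
def onz(p,uv,z):
    o,d=ray(p,uv);return (o+d*(z-o[2])/d[2])
def proj(p,X):
    K=np.array(p["intrinsics"]);T=np.array(p["pose"])
    c=T[:3,:3].T@(np.array(X)-T[:3,3]);v=np.array([c[0],-c[1],-c[2]])
    if p.get("fish"):
        r=np.hypot(v[0],v[1]);t=np.arctan2(r,v[2]);n=v[:2]/max(r,1e-9)*t
    else: n=v[:2]/v[2]
    return np.array([n[0]*K[0,0]+K[0,2],n[1]*K[1,1]+K[1,2]])
def shot(name,f=None):
    p=optics.get_image(name);p["fish"]=name=="wrist"
    if f: cv2.imwrite("pics/"+f,p["color"][:,:,::-1])
    return p
def find(p,q,z,n=2):
    r=spotter.look_for(p,q)
    for a in r[:n]:
        uv=np.array(a["at"])*[640,400]
        print(q,round(a["score"],2),uv.round(0),onz(p,uv,z).round(3))
E
python3 - <<'E'
from h import *
s=env.observe();print(s["time_s"],s["position"],np.round(s["tool_rot"],3).tolist())
for n in["scene","side","wrist"]:
    p=shot(n,n+"0.png");print(n,p.keys(),np.array(p["intrinsics"]).round(1).tolist(),np.array(p["pose"]).round(3).tolist())
    for q,z in [("dock",.03),("bolt_knob",.064),("carrier_tab",.037),("carrier",.046),("pad",.004),("case",.027),("case_slot",.008),("beaker",.04),("tape",.01),("swab_2",.01),("marker",.007)]:
        try: find(p,q,z)
        except Exception as e: print(q,e)
E
```

```text
pics
0.0 [5.49693205e-01 5.92149686e-05 2.30691472e-01] [[-0.0, 1.0, -0.001], [1.0, 0.0, 0.0], [0.0, -0.001, -1.0]]
scene dict_keys(['color', 'intrinsics', 'pose', 'shot', 'fish']) [[404.7, 0.0, 315.7], [0.0, 404.7, 193.4], [0.0, 0.0, 1.0]] [[0.841, 0.324, -0.433, 0.041], [-0.54, 0.495, -0.68, -0.827], [-0.006, 0.806, 0.592, 0.727], [0.0, 0.0, 0.0, 1.0]]
dock 0.74 [401. 234.] [ 0.637 -0.293  0.03 ]
bolt_knob 0.6 [369. 235.] [ 0.541 -0.277  0.064]
bolt_knob 0.31 [271. 168.] [0.483 0.121 0.064]
carrier_tab 0.64 [391. 245.] [ 0.585 -0.316  0.037]
carrier 0.76 [392. 248.] [ 0.571 -0.332  0.046]
carrier 0.49 [347. 195.] [ 0.608 -0.098  0.046]
pad 0.6 [272. 167.] [0.529 0.209 0.004]
case 0.82 [291. 196.] [0.486 0.005 0.027]
case 0.59 [407. 233.] [ 0.654 -0.296  0.027]
case_slot 0.56 [290. 196.] [0.495 0.028 0.008]
beaker 0.85 [350. 195.] [ 0.62  -0.098  0.04 ]
beaker 0.48 [309. 222.] [ 0.46  -0.136  0.04 ]
tape 0.83 [310. 168.] [0.627 0.127 0.01 ]
tape 0.38 [394. 246.] [ 0.611 -0.301  0.01 ]
swab_2 0.46 [310. 223.] [ 0.477 -0.111  0.01 ]
marker 0.28 [307. 165.] [0.63  0.152 0.007]
side dic
[... 577 characters left out ...]
39 0.008]
beaker 0.72 [346. 206.] [ 0.611 -0.103  0.04 ]
swab_2 0.59 [302. 219.] [ 0.461 -0.092  0.01 ]
marker 0.47 [331. 287.] [ 0.431 -0.459  0.007]
wrist dict_keys(['color', 'intrinsics', 'pose', 'shot', 'fish']) [[309.7, 0.0, 322.7], [0.0, 309.7, 197.8], [0.0, 0.0, 1.0]] [[1.0, 0.001, 0.001, 0.551], [-0.001, 0.965, 0.261, 0.066], [-0.001, -0.261, 0.965, 0.374], [0.0, 0.0, 0.0, 1.0]]
carrier 0.33 [408.  52.] [0.642 0.139 0.046]
pad 0.83 [315.  10.] [0.541 0.198 0.004]
case 0.61 [281. 151.] [0.503 0.027 0.027]
case_slot 0.58 [282. 150.] [0.502 0.026 0.008]
beaker 0.78 [378. 262.] [ 0.617 -0.105  0.04 ]
tape 0.92 [402.  44.] [0.644 0.156 0.01 ]
swab_2 0.74 [264. 247.] [ 0.473 -0.099  0.01 ]
```

```bash
python3 -c "
import cv2,numpy as np
" ; ls pics
```

```text
scene0.png
side0.png
wrist0.png
```

View pics/scene0.png

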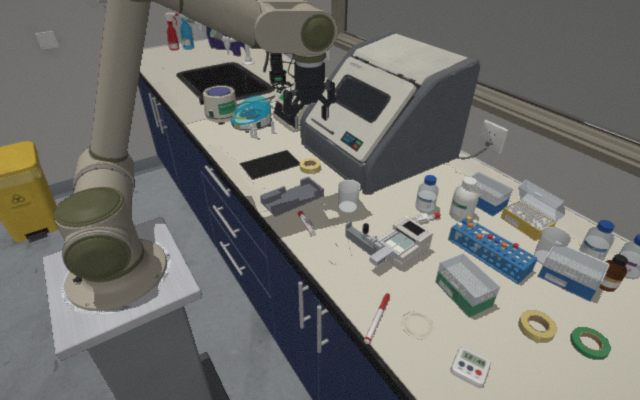

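View pics/wrist0.png

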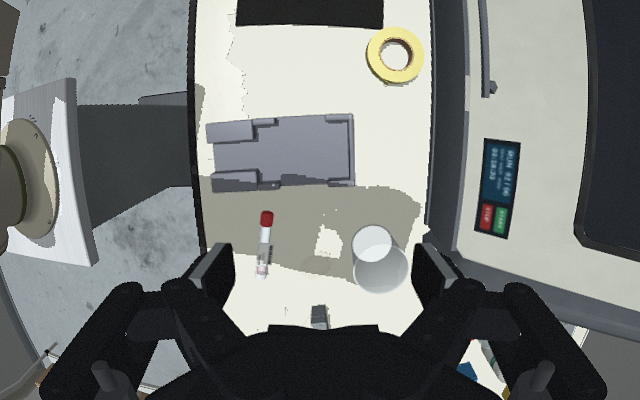

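The scene view shows the dock at about (400,235), the case at (290,196), the pad at (272,165), and the beaker at (349,196). The wrist view has the case at (282,152) with its slot toward the robot, the pad at the top, the tube at (264,245) and the beaker at (378,260). Next I'll go above the dock.

```bash
python3 -m crank '[8.5,-3.9,0.2,0,0, 8.5,-3.9,0.2,0,0, 8.5,-3.9,0.2,0,0, 8.5,-3.9,0.2,0,0, 8.5,-3.9,0.2,0,0, 8.5,-3.9,0.2,0,0, 8.5,-3.9,0.2,0,0, 8.5,-3.9,0.2,0,0]' 60
python3 - <<'E'
from h import *
p=shot("wrist","w1.png");print(env.observe()["position"])
for q,z in [("dock",.03),("dock_lip",.0485),("bolt_knob",.064),("carrier_tab",.037),("carrier",.046),("swab_2",.01),("beaker",.04)]:
    find(p,q,z)
E
```

```text
time_s: 2.47
position: [0.5657, -0.314, 0.2313]
tool_rot: [[0.0, 1.0, 0.0], [1.0, -0.0, 0.0], [0.0, 0.0, -1.0]]
ft_force: [-0.1, 0.7, 0.2]
grip_width: 0.0849
gripper_force: 0.0
[ 0.56504921 -0.32078482  0.23022289]
dock 0.65 [382. 159.] [ 0.633 -0.296  0.03 ]
dock 0.64 [311. 131.] [ 0.553 -0.264  0.03 ]
dock_lip 0.96 [384. 158.] [ 0.631 -0.292  0.048]
dock_lip 0.42 [361.   8.] [ 0.607 -0.128  0.048]
bolt_knob 0.82 [310. 132.] [ 0.553 -0.264  0.064]
carrier_tab 0.78 [342. 186.] [ 0.588 -0.326  0.037]
carrier 0.86 [337. 186.] [ 0.581 -0.323  0.046]
swab_2 0.6 [241.  13.] [ 0.468 -0.117  0.01 ]
beaker 0.63 [365.   6.] [ 0.612 -0.122  0.04 ]
```

View pics/w1.png

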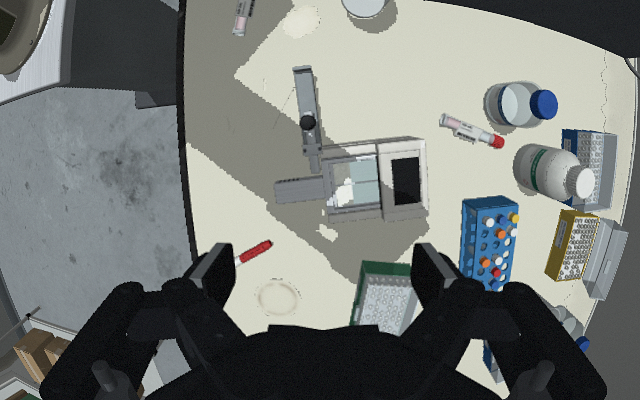

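The knob is at about (307,122), the bolt bed runs from (303,67) to (314,170), the carrier tab tip is near (275,190) and the hood front edge is near (380,180). I'll zoom in to fit the dock pose.

```bash
python3 -c "
import cv2
i=cv2.imread('pics/w1.png')[55:235,260:440];cv2.imwrite('pics/w1c.png',cv2.resize(i,(720,720)[:2] if 0 else (594,594),interpolation=cv2.INTER_CUBIC))"
```

```text
(no output)
```

View pics/w1c.png

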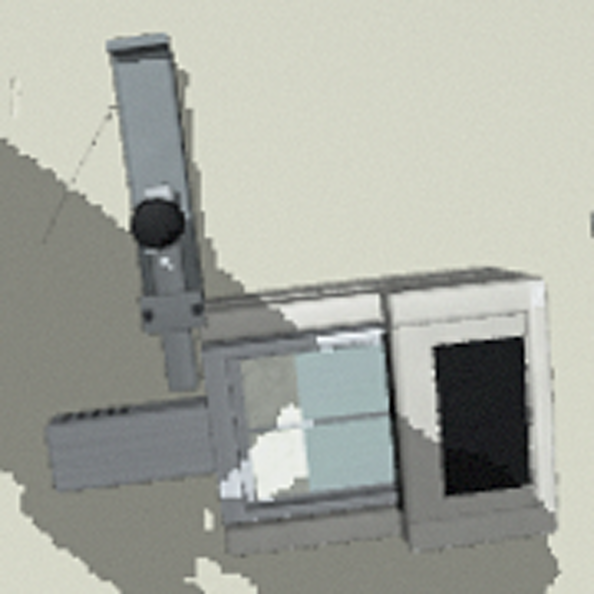

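```bash
cat > fit.py <<'E'
from h import *
from scipy.optimize import least_squares
class P(dict):pass
p=shot("wrist")
c=lambda u,v:np.array([u,v])/3.3+[260,55]
pts=[((-105,12,46),c(48,425)),((-105,-12,46),c(56,488)),((-67,134,51),c(108,42)),((-47,134,51),c(168,38))]
lin=[((10,60.5),c(390,330)),((10,60.5),c(402,510))]
def W(t,X): 
    s,co=np.sin(t[2]),np.cos(t[2]);x,y,z=np.array(X)/1000.
    return [t[0]+co*x-s*y,t[1]+s*x+co*y,z]
def res(t):
    r=[]
    for X,uv in pts: r+=list(proj(p,W(t,X))-uv)
    r+=list(proj(p,W(t,(-57,t[3]*1000,76)))-c(157,222))
    for (x,z),uv in lin:
        w=onz(p,uv,z/1000);d=w[:2]-t[:2];r.append(((d[0]*np.cos(t[2])+d[1]*np.sin(t[2]))*1000-x)*1.3)
    return np.array(r)
f=least_squares(res,[.64,-.32,0.05,.06]);t=f.x
print(t[:3].round(4),np.degrees(t[2]),"knob y",t[3]);print(f.fun.round(1))
print("knob",np.round(W(t,(-57,t[3]*1000,64)),4),"tab",np.round(W(t,(-88,0,37)),4))
print(env.observe()["position"])
E
python3 fit.py
```

```text
[ 0.6175 -0.318   0.1172] 6.716266808509874 knob y 0.0745262440759878
[-1.6  0.6 -0.7  2.4 -0.2 -0.6  0.9 -2.   0.2 -0.  -0.1 -0.7]
knob [ 0.5522 -0.2507  0.064 ] tab [ 0.5301 -0.3283  0.037 ]
[ 0.56622637 -0.31082772  0.23177135]
```

```bash
python3 -m crank '[8.5,1.5,-0.35,2.5,0, 8.5,1.5,-0.35,2.5,0, 8.5,1.5,-0.35,2.5,0, 8.5,1.5,-0.35,2.5,0, 4.5,0,0,0,-0.117, 4.5,0,0,0,0, 4.5,0,0,0,0, 4.5,0,0,0,0]'
python3 - <<'E'
from h import *
p=shot("wrist","w2.png");print(env.observe()["position"],p["pose"][:3,3])
for q,z in [("dock_lip",.0485),("bolt_knob",.064),("carrier_tab",.037)]:
    find(p,q,z)
i=p["color"][:,:,::-1][20:320,140:540];cv2.imwrite("pics/w2c.png",cv2.resize(i,(800,600)))
import pickle;pickle.dump(p,open("w2.pkl","wb"))
E
```

```text
time_s: 3.58
position: [0.5526, -0.2523, 0.1324]
tool_rot: [[-0.114, 0.993, 0.002], [0.993, 0.114, -0.001], [-0.002, 0.002, -1.0]]
ft_force: [0.3, -0.7, 0.1]
grip_width: 0.0451
gripper_force: 0.0
[ 0.55248155 -0.25240298  0.13231396] [ 0.54535505 -0.18643785  0.27502074]
dock_lip 0.8 [353. 234.] [ 0.579 -0.274  0.048]
bolt_knob 0.91 [316. 215.] [ 0.549 -0.257  0.064]
carrier_tab 0.8 [338. 284.] [ 0.575 -0.328  0.037]
carrier_tab 0.57 [428.  26.] [ 0.62  -0.101  0.037]
```

View pics/w2c.png

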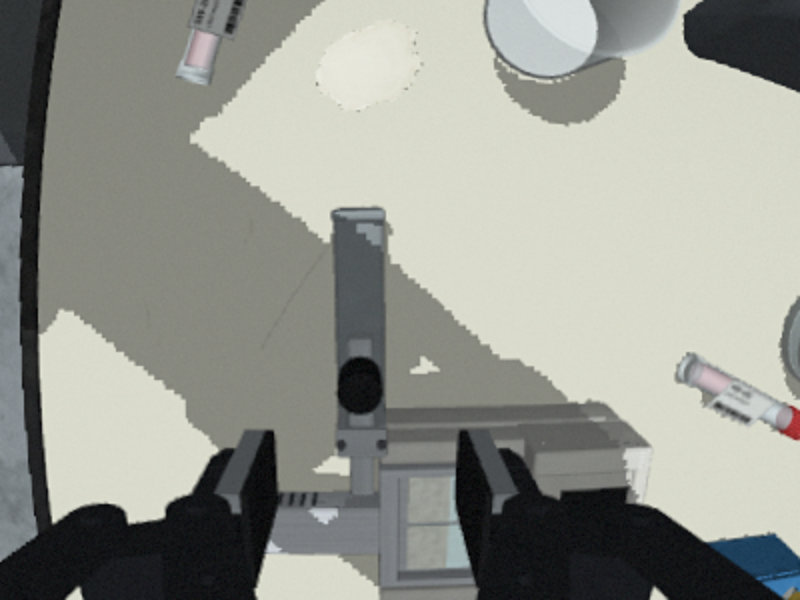

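The knob is at crop (360,385), px (320,212). The bed end corners are at crop (333,213) and (385,210), and the dock lies square to the tool.

Run:
```python
from h import *
import pickle;p=pickle.load(open("w2.pkl","rb"))
c=lambda u,v:np.array([u,v])/2+[140,20]
R=np.array(env.observe()["tool_rot"]);t=env.observe()["position"]
for n,uv,z in [("knob",(360,382),.068),("bedL",(333,213),.051),("bedR",(385,210),.051),("bedL2",(337,452),.051),("bedR2",(386,452),.051),("tabL",(325,492),.046),("tabR",(325,553),.046),("tipfront",(250,520),.046)]:
    w=onz(p,c(*uv),z);print(n,w.round(4),"tool cm",((w-t)@R*100).round(2))
```

```text
knob [ 0.551  -0.2521  0.068 ] tool cm [ 0.04 -0.12  6.38]
bedL [ 0.5348 -0.1956  0.051 ] tool cm [ 5.84 -1.08  8.08]
bedR [ 0.5532 -0.1924  0.051 ] tool cm [5.95 0.79 8.08]
bedL2 [ 0.5457 -0.2875  0.051 ] tool cm [-3.41 -1.06  8.09]
bedR2 [ 0.5649 -0.2853  0.051 ] tool cm [-3.41  0.88  8.09]
tabL [ 0.5425 -0.3086  0.046 ] tool cm [-5.47 -1.62  8.59]
tabR [ 0.5451 -0.3391  0.046 ] tool cm [-8.53 -1.71  8.59]
tipfront [ 0.5115 -0.3266  0.046 ] tool cm [-6.9  -4.9   8.58]
```

```bash
python3 -m crank '[4.5,0,-0.12,2.5,0, 4.5,0,0,2.5,0, 4.5,0,0,2.5,0, 4.5,0,0,0,0, 1.2,0,0,0,0, 1.2,0,0,0,0, 1.2,0,0,0,0, 1.2,0,0,0,0]' 40
python3 -m crank '[1.2,0,0,0,0, 1.2,0.8,0,0,0, 1.2,0.8,0,0,0, 1.2,0.8,0,0,0, 1.2,0.8,0,0,0, 1.2,0.6,0,0,0, 1.2,0,0,0,0, 1.2,0,0,0,0]'
```

```text
time_s: 4.45
position: [0.5506, -0.2528, 0.0583]
tool_rot: [[-0.117, 0.993, 0.0], [0.993, 0.117, -0.002], [-0.002, 0.0, -1.0]]
ft_force: [-5.5, -1.0, 3.4]
grip_width: 0.014
gripper_force: 39.0
time_s: 5.12
position: [0.5456, -0.2141, 0.0582]
tool_rot: [[-0.117, 0.993, -0.001], [0.993, 0.117, -0.0], [-0.0, -0.001, -1.0]]
ft_force: [-7.4, 1.4, 4.8]
grip_width: 0.0146
gripper_force: 39.5
```

```bash
python3 -m crank '[1.2,0.2,0,0,0, 1.2,0.2,0,0,0, 1.2,0.1,0,0,0, 1.2,0,0,0,0, 1.2,0,0,0,0, 1.2,0,0,0,0, 1.2,0,0,0,0, 1.2,0,0,0,0]'
```

```text
time_s: 5.78
position: [0.5453, -0.2109, 0.0582]
tool_rot: [[-0.117, 0.993, -0.0], [0.993, 0.117, -0.003], [-0.003, -0.0, -1.0]]
ft_force: [-7.6, -4.2, 1.9]
grip_width: 0.0142
gripper_force: 39.2
```

```bash
python3 -m crank '[1.2,0.2,0,0,0, 1.2,0.2,0,0,0, 1.2,0,0,0,0, 1.2,0,0,0,0, 1.2,0,0,0,0, 1.2,0,0,0,0, 1.2,0,0,0,0, 1.2,0,0,0,0]'
```

```text
time_s: 6.45
position: [0.5453, -0.2105, 0.0582]
tool_rot: [[-0.116, 0.993, 0.002], [0.993, 0.116, -0.009], [-0.01, 0.0, -1.0]]
ft_force: [-6.0, -22.7, -3.8]
grip_width: 0.0142
gripper_force: 39.4
```

```bash
python3 -m crank '[1.2,-0.4,0,0,0, 6,0,0,0,0, 6,0,0,0,0, 6,0,0,0,0, 6,0,0,-2.5,0, 6,0,0,-2.5,0, 6,0,0,-2.5,0, 6,0,0,-2.5,0]'
python3 -m crank '[6,-3,-0.8,0,0, 6,-3,-0.8,0,0, 6,-3,-0.8,0,0, 6,-2.7,-0.7,0,0, 6,0,0,0,0.12, 6,0,0,0,0.12, 6,0,0,0,0.12, 6,0,0,0,0.12]' 
python3 -m crank '[6,0,0,0,0.12, 6,0,0,0,0.12, 6,0,0,0,0.12, 6,0,0,0,0.12, 6,0,0,0,0.12, 6,0,0,0,0.12, 6,0,0,0,0.12, 6,0,0,0,0.12]'
python3 -m crank '[6,0,0,0,0.12, 6,0,0,0,0, 6,0,0,0,0, 6,0,0,0,0, 6,0,0,0,0, 6,0,0,0,0, 6,0,0,0,0, 6,0,0,0,0]'
python3 - <<'E'
from h import *
p=shot("wrist","w3.png");s=env.observe();print(s["position"],s["q"])
for q,z in [("dock_lip",.0485),("bolt_knob",.064),("carrier_tab",.037)]:
    find(p,q,z)
i=p["color"][:,:,::-1][20:320,140:540];cv2.imwrite("pics/w3c.png",cv2.resize(i,(800,600)))
import pickle;pickle.dump(p,open("w3.pkl","wb"))
E
```

```text
time_s: 7.12
position: [0.5459, -0.209, 0.1581]
tool_rot: [[-0.117, 0.993, 0.001], [0.993, 0.117, -0.0], [-0.0, 0.001, -1.0]]
ft_force: [-0.2, -0.1, -0.5]
grip_width: 0.0597
gripper_force: 0.0
time_s: 7.78
position: [0.5289, -0.3291, 0.1568]
tool_rot: [[0.36, 0.933, 0.001], [0.933, -0.36, -0.0], [-0.0, 0.001, -1.0]]
ft_force: [0.2, -0.4, 1.2]
grip_width: 0.0599
gripper_force: 0.0
time_s: 8.45
position: [0.529, -0.3289, 0.1569]
tool_rot: [[0.971, 0.24, 0.001], [0.24, -0.971, -0.0], [0.001, 0.001, -1.0]]
ft_force: [1.1, 0.9, -0.1]
grip_width: 0.0598
gripper_force: 0.0
time_s: 9.12
position: [0.5286, -0.3293, 0.1563]
tool_rot: [[0.992, 0.128, -0.0], [0.128, -0.992, -0.0], [-0.0, 0.0, -1.0]]
ft_force: [-0.3, 0.5, 0.6]
grip_width: 0.0599
gripper_force: 0.0
[ 0.52862167 -0.32927079  0.15628401] [-4.27932229e+01  3.24040867e+01  6.89034812e+01 -1.71469804e-04
  7.86969011e+01  3.98602628e+01]
dock_lip 0.94 [304.  66.] [ 0.633 -0.301  0.048]
bolt_knob 0.91 [208. 160.] [ 0.55  -0.234  0.064]
bolt_knob 0.51 [119. 207.] [ 0.498 -0.141  0.064]
carrier_tab 0.94 [326. 128.] [ 0.585 -0.325  0.037]
```

View pics/w3c.png

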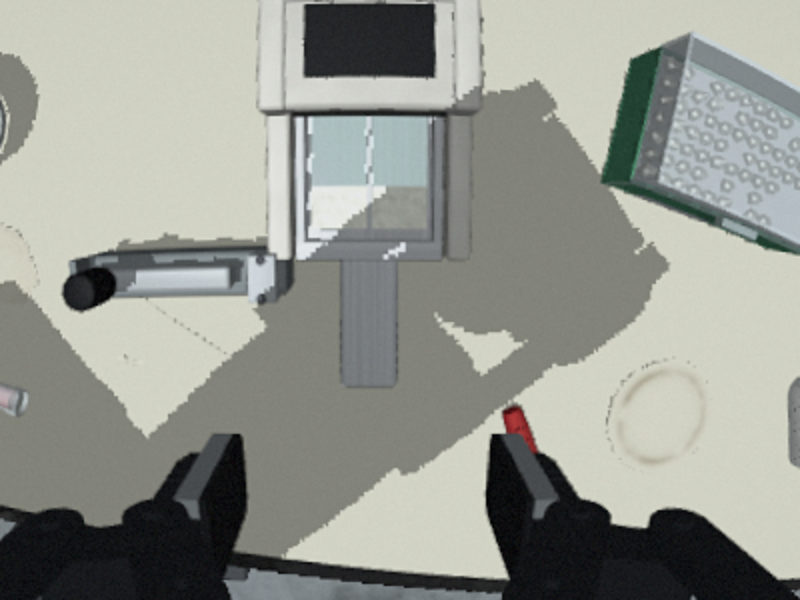

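The bolt is fully drawn, with the knob at the far left end of its bed. The tab's tip is at crop y 385, x 342–397, and it is square to the tool.

Run:
```python
from h import *
import pickle;p=pickle.load(open("w3.pkl","rb"))
c=lambda u,v:np.array([u,v])/2+[140,20]
s=env.observe();R=np.array(s["tool_rot"]);t=s["position"]
for n,uv,z in [("tipL",(342,380),.046),("tipR",(397,380),.046),("rootL",(340,262),.046),("rootR",(397,262),.046),("hoodL",(258,108),.0605),("hoodR",(480,108),.0605)]:
    w=onz(p,c(*uv),z);print(n,w.round(4),"tool cm",((w-t)@R*100).round(2))
```

```text
tipL [ 0.5145 -0.3208  0.046 ] tool cm [-1.3  -1.02 11.03]
tipR [ 0.5175 -0.3441  0.046 ] tool cm [-1.3   1.34 11.03]
rootL [ 0.5646 -0.314   0.046 ] tool cm [ 3.76 -1.05 11.03]
rootR [ 0.5676 -0.3372  0.046 ] tool cm [ 3.76  1.28 11.03]
hoodL [ 0.6225 -0.2757  0.0605] tool cm [ 9.99 -4.11  9.58]
hoodR [ 0.6333 -0.3599  0.0605] tool cm [9.99 4.38 9.58]
```

```bash
python3 -m crank '[6,0.1,0.14,3,0, 6,0,0,3,0, 6,0,0,3,0, 6,0,0,2.7,0, 6,0,0,1,0, 6,0,0,0,0, 5,0,0,0,0, 4,0,0,0,0]' 80
python3 -m crank '[1.5,0,0,0,0, 1.5,0,0,0,0, 1.5,0,0,0,0, 1.5,0,0,0,0, 1.5,0,0,0,0, 1.5,0,0,0,0, 1.5,0,0,0,0, 1.5,0,0,0,0]' 80
```

```text
time_s: 9.98
position: [0.5306, -0.3312, 0.0312]
tool_rot: [[0.992, 0.128, 0.002], [0.128, -0.992, -0.002], [0.002, 0.002, -1.0]]
ft_force: [-1.0, -0.7, 0.7]
grip_width: 0.0406
gripper_force: 0.0
time_s: 10.65
position: [0.5304, -0.331, 0.0311]
tool_rot: [[0.992, 0.127, 0.002], [0.127, -0.992, -0.002], [0.002, 0.002, -1.0]]
ft_force: [-0.9, 1.1, 6.5]
grip_width: 0.0218
gripper_force: 81.2
```

```bash
python3 -m crank '[1.5,-0.4,0,0,0, 1.5,-0.7,0,0,0, 1.5,-0.7,0,0,0, 1.5,-0.7,0,0,0, 1.5,-0.7,0,0,0, 1.5,-0.7,0,0,0, 1.5,-0.7,0,0,0, 1.5,-0.7,0,0,0]' 
python3 -m crank '[1.5,-0.2,0,0,0, 1.5,0,0,0,0, 1.5,0,0,0,0, 1.5,0,0,0,0, 1.5,0,0,0,0, 1.5,0,0,0,0, 1.5,0,0,0,0, 1.5,0,0,0,0]'
python3 - <<'E'
from h import *
p=shot("wrist","w4.png")
i=p["color"][:,:,::-1][0:320,120:546];cv2.imwrite("pics/w4c.png",cv2.resize(i,(796,598)))
E
```

```text
time_s: 11.32
position: [0.4769, -0.3376, 0.0298]
tool_rot: [[0.992, 0.127, 0.001], [0.127, -0.992, -0.001], [0.001, 0.001, -1.0]]
ft_force: [2.9, -0.3, 4.8]
grip_width: 0.0217
gripper_force: 81.1
time_s: 11.98
position: [0.4743, -0.3378, 0.0295]
tool_rot: [[0.992, 0.127, -0.001], [0.127, -0.992, -0.0], [-0.001, -0.0, -1.0]]
ft_force: [-2.2, -1.0, 6.4]
grip_width: 0.0221
gripper_force: 81.4
```

View pics/w4c.png

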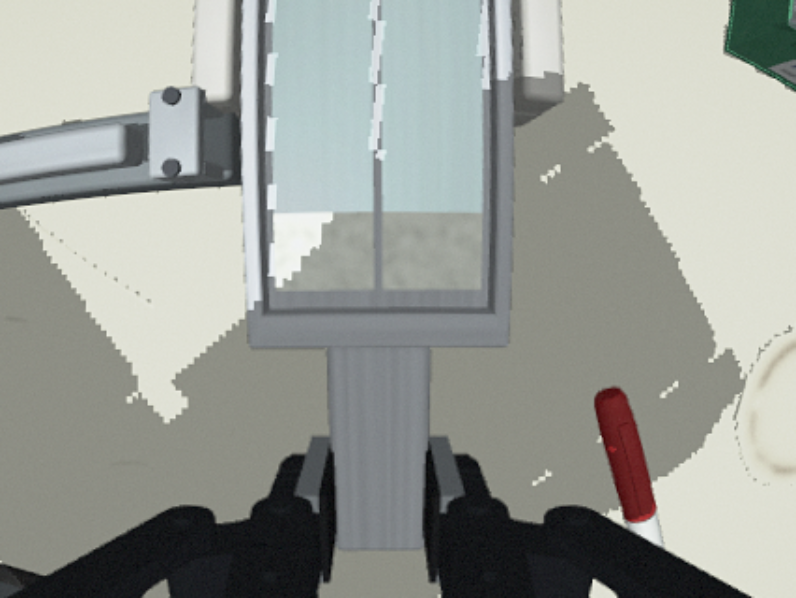

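The carrier is drawn about 56 mm forward, square in the fingers, and clear of the hood. Now lift and carry.

```bash
python3 -m crank '[1.5,0,0,-0.8,0, 1.5,0,0,-1.6,0, 1.5,0,0,-2.4,0, 1.5,0,0,-2.8,0, 1.5,0,0,-2.8,0, 1.5,0,0,-2.4,0, 1.5,0,0,-1.6,0, 1.5,0,0,-0.8,0]' 
python3 -m crank '[1.5,0.05,-0.6,0,0, 1.5,0.1,-1.2,0,0, 1.5,0.2,-1.8,0,0, 1.5,0.2,-2.4,0,0, 1.5,0.2,-2.4,0,0, 1.5,0.2,-2.4,0,0, 1.5,0.2,-2.4,0,0, 1.5,0.2,-2.4,0,0]'
python3 -m crank '[1.5,0.2,-2.4,0,0, 1.5,0.2,-2.4,0,0, 1.5,0.2,-2.4,0,0, 1.5,0.2,-2.4,0,0, 1.5,0.2,-2.4,0,0, 1.5,0.2,-2.4,0,0, 1.5,0.2,-2.4,0,0, 1.5,0.2,-2.4,0,0]'
python3 -m crank '[1.5,0.2,-2.4,0,0, 1.5,0.2,-2.4,0,0, 1.5,0.2,-2.4,0,0, 1.5,0.2,-2.4,0,0, 1.5,0.2,-2.4,0,0, 1.5,0.2,-2.4,0,0, 1.5,0.2,-1.8,0,0, 1.5,0.1,-0.9,0,0]'
python3 - <<'E'
from h import *
import pickle
P={}
for n in ["wrist","scene","side"]:
    p=P[n]=shot(n,n+"5.png")
    for q,z in [("pad",.004),("carrier",.18),("case",.027),("case_slot",.008),("tape",.01)]: find(p,q,z,1)
pickle.dump(P,open("5.pkl","wb"))
E
```

```text
time_s: 12.7
position: [0.4747, -0.3375, 0.1831]
tool_rot: [[0.992, 0.128, -0.0], [0.128, -0.992, -0.001], [-0.001, 0.001, -1.0]]
ft_force: [0.1, -0.7, -1.9]
grip_width: 0.022
gripper_force: 80.4
time_s: 13.37
position: [0.4673, -0.1784, 0.1796]
tool_rot: [[0.992, 0.128, -0.004], [0.128, -0.992, 0.002], [-0.003, -0.003, -1.0]]
ft_force: [0.0, -0.5, -1.3]
grip_width: 0.0218
gripper_force: 80.4
time_s: 14.03
position: [0.4582, 0.0135, 0.1797]
tool_rot: [[0.992, 0.128, -0.004], [0.128, -0.992, 0.001], [-0.004, -0.001, -1.0]]
ft_force: [-0.1, -0.1, -0.8]
grip_width: 0.0223
gripper_force: 80.4
time_s: 14.7
position: [0.4512, 0.185, 0.1798]
tool_rot: [[0.992, 0.13, -0.004], [0.13, -0.992, -0.0], [-0.004, -0.0, -1.0]]
ft_force: [-0.6, -0.7, -0.1]
grip_width: 0.0221
gripper_force: 80.4
pad 0.83 [238. 121.] [0.502 0.28  0.004]
carrier 0.58 [320. 110.] [0.52  0.195 0.18 ]
case 0.95 [472. 157.] [0.5   0.035 0.027]
case_slot 0.67 [474. 157.] [0.5   0.022 0.008]
tape 0.65 [410.  21.] [0.63  0.118 0.01 ]
pad 0.8 [271. 166.] [0.527 0.216 0.004]
carrier 0.82 [272. 121.] [0.53  0.188 0.18 ]
case 0.87 [292. 195.] [0.49  0.01  0.027]
case_slot 0.67 [290. 196.] [0.496 0.03  0.008]
tape 0.59 [309. 164.] [0.635 0.15  0.01 ]
pad 0.67 [297. 180.] [0.532 0.216 0.004]
carrier 0.7 [302. 136.] [0.551 0.219 0.18 ]
case 0.76 [303. 200.] [0.491 0.005 0.027]
case_slot 0.6 [303. 202.] [0.498 0.022 0.008]
tape 0.74 [329. 184.] [0.632 0.132 0.01 ]
```

View pics/wrist5.png

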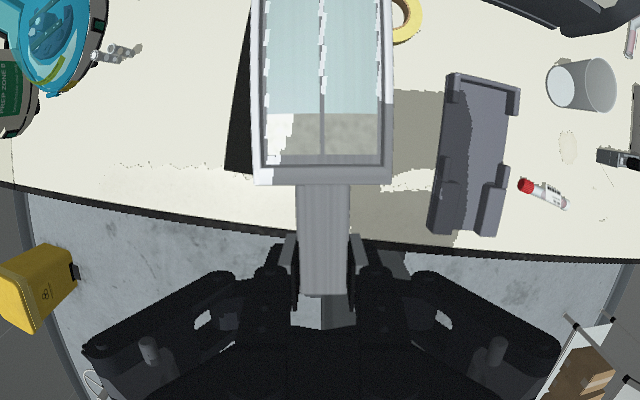

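The carrier hangs level. Its view covers most of the pad, whose left edge runs (253,0) to (225,172). The case sits at (475,155), with its slot toward the robot. I'll segment the pad in the earlier unobstructed pictures.

Run:
```python
from h import *
import pickle
P=pickle.load(open("5.pkl","rb"))
for n,(cu,cv) in [("scene",(271,165)),("side",(297,179))]:
    p=P[n];img=cv2.imread(f"pics/{n}0.png")
    m=(img.max(2)<70).astype(np.uint8);l,lab,st,ce=cv2.connectedComponentsWithStats(m)
    k=lab[cv,cu];print(n,k,st[k],ce[k])
    if k:
        c=cv2.findContours((lab==k).astype(np.uint8),cv2.RETR_EXTERNAL,cv2.CHAIN_APPROX_NONE)[0][0][:,0,:]
        w=np.array([onz(p,u,.004)[:2] for u in c],np.float32)*1000
        print(cv2.minAreaRect(w.astype(np.float32)))
# wrist0 case & pad corners
p=dict(P["wrist"]);T=np.eye(4);T[:3,:3]=[[1,.001,.001],[-.001,.965,.261],[-.001,-.261,.965]];T[:3,3]=[.551,.066,.374];p["pose"]=T
for u in [(236,25),(383,29)]: print("pad low edge",onz(p,u,.004).round(3))
for u in [(206,123),(213,192),(354,113),(355,186)]: print("case",onz(p,u,.027).round(3))
p=P["wrist"]
for u in [(225,172),(241,80)]: print("pad left edge now",onz(p,u,.004).round(3))
```

```text
scene 64 [241 151  58  28 869] [269.45914845 164.12197929]
((532.037841796875, 229.30519104003906), (106.00355529785156, 172.78961181640625), 86.79443359375)
side 164 [274 172  45  15 455] [296.12087912 178.88571429]
((531.5034790039062, 224.6373748779297), (97.72786712646484, 169.18804931640625), 87.21842193603516)
pad low edge [0.445 0.184 0.004]
pad low edge [0.623 0.175 0.004]
case [0.415 0.062 0.027]
case [ 0.418 -0.021  0.027]
case [0.585 0.07  0.027]
case [ 0.588 -0.014  0.027]
pad left edge now [0.446 0.291 0.004]
pad left edge now [0.545 0.282 0.004]
```

```bash
python3 -m crank '[1.5,0.1,-1.3,0,0, 1.5,0.1,-1.9,0,0, 1.5,0,-1.9,0,0, 1.5,0,0,0,0.09, 1.5,0,0,0,0.1, 1.5,0,0,0,0, 1.5,0,0,0,0, 1.5,0,0,0,0]'
python3 -m crank '[1.5,0,0,1,0, 1.5,0,0,2,0, 1.5,0,0,2.5,0, 1.5,0,0,2.5,0, 1.5,0,0,2.5,0, 1.5,0,0,2,0, 1.5,0,0,1.5,0, 1.5,0,0,0.7,0]'
```

```text
time_s: 16.27
position: [0.4488, 0.2336, 0.1813]
tool_rot: [[0.998, -0.06, -0.0], [-0.06, -0.998, 0.0], [-0.0, -0.0, -1.0]]
ft_force: [0.0, -0.5, -1.4]
grip_width: 0.0221
gripper_force: 80.4
time_s: 16.93
position: [0.4481, 0.2333, 0.0325]
tool_rot: [[0.998, -0.061, -0.003], [-0.061, -0.998, -0.001], [-0.003, 0.001, -1.0]]
ft_force: [0.2, -0.2, -1.3]
grip_width: 0.0222
gripper_force: 80.4
```

```bash
python3 -m crank '[1.5,-0.2,-0.25,0.4,0, 1.5,0,0,0.4,0, 1.5,0,0,0.4,0, 1.5,0,0,0.4,0, 1.5,0,0,0.3,0, 1.5,0,0,0.2,0, 1.5,0,0,0.1,0, 1.5,0,0,0,0]'
python3 -m crank '[1.5,0,0,0.1,0, 1.5,0,0,0.1,0, 1.5,0,0,0.1,0, 1.5,0,0,0.05,0, 1.5,0,0,0,0, 1.5,0,0,0,0, 1.5,0,0,0,0, 1.5,0,0,0,0]'
```

```text
time_s: 17.6
position: [0.4469, 0.2363, 0.0123]
tool_rot: [[0.998, -0.062, -0.0], [-0.062, -0.998, -0.0], [-0.0, 0.0, -1.0]]
ft_force: [0.8, 0.2, -1.8]
grip_width: 0.022
gripper_force: 80.4
time_s: 18.27
position: [0.4469, 0.2364, 0.0089]
tool_rot: [[0.998, -0.062, 0.0], [-0.062, -0.998, 0.0], [0.0, -0.0, -1.0]]
ft_force: [0.8, -0.4, -1.6]
grip_width: 0.0221
gripper_force: 80.4
```

```bash
python3 -m crank '[1.5,0,0,0.05,0, 1.5,0,0,0.05,0, 1.5,0,0,0.05,0, 1.5,0,0,0.05,0, 1.5,0,0,0,0, 1.5,0,0,0,0, 1.5,0,0,0,0, 1.5,0,0,0,0]'
```

```text
time_s: 18.93
position: [0.4469, 0.2364, 0.0074]
tool_rot: [[0.998, -0.062, 0.0], [-0.062, -0.998, 0.0], [0.0, -0.0, -1.0]]
ft_force: [-3.5, -0.4, 7.2]
grip_width: 0.0221
gripper_force: 81.4
```

```bash
python3 -m crank '[2.2,0,0,0,0, 2.4,0,0,0,0, 2.6,0,0,0,0, 3,0,0,0,0, 4,0,0,0,0, 5,0,0,0,0, 5,0,0,0,0, 5,0,0,0,0]' 20
python3 -m crank '[5,0,0,-1,0, 5,0,0,-2,0, 8.5,0,0,-3,0, 8.5,0,0,-3,0, 8.5,0,0,-3,0, 8.5,0,0,-3,0, 8.5,0,0,0,0, 8.5,0,0,0,0]'
python3 - <<'E'
from h import *
import pickle
p=shot("wrist","w6.png");s=env.observe();print(s["position"])
find(p,"carrier",.022);find(p,"pad",.004)
pickle.dump((p,s),open("6.pkl","wb"))
cv2.imwrite("pics/w6c.png",cv2.resize(p["color"][:,:,::-1][0:300,120:520],(800,600)))
E
```

```text
time_s: 19.6
position: [0.4469, 0.2364, 0.0068]
tool_rot: [[0.998, -0.062, -0.0], [-0.062, -0.998, 0.0], [-0.0, -0.0, -1.0]]
ft_force: [0.1, 0.5, 0.3]
grip_width: 0.0502
gripper_force: 0.0
time_s: 20.27
position: [0.4473, 0.2365, 0.158]
tool_rot: [[0.998, -0.062, 0.003], [-0.062, -0.998, 0.001], [0.003, -0.001, -1.0]]
ft_force: [0.1, -0.3, -0.8]
grip_width: 0.0849
gripper_force: 0.0
[0.44668944 0.23631705 0.15669323]
carrier 0.64 [320. 104.] [0.525 0.234 0.022]
carrier 0.62 [286.  84.] [0.546 0.263 0.022]
pad 0.89 [288.  87.] [0.544 0.264 0.004]
```

View pics/w6c.png

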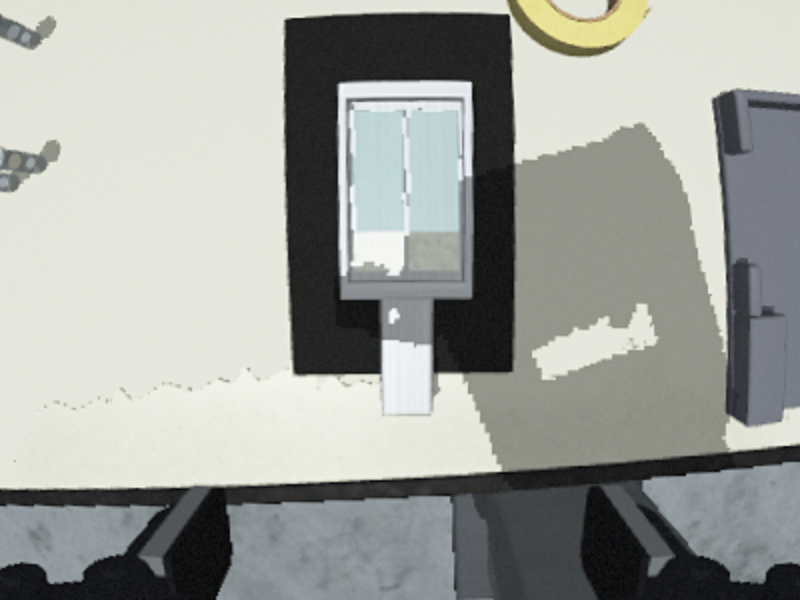

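The carrier lies flat and square, centred on the pad: tray at crop x 338–473, y 81–299, and pad at x 285–513, y 15–373. Next is its centre in tool axes.

Run:
```python
from h import *
import pickle;p,s=pickle.load(open("6.pkl","rb"))
R=np.array(s["tool_rot"]);t=s["position"]
def g(n,L,z):
    a=np.array([(onz(p,np.array(u)/2+[120,0],z)-t)@R*100 for u in L])[:,:2];print(n,a.round(2).tolist(),a.mean(0).round(2))
g("tray",[(338,83),(473,80),(473,298),(340,299)],.022)
g("pad",[(285,18),(511,14),(513,371),(294,375)],.004)
g("tabtip",[(382,414),(432,415)],.022)
```

```text
tray [[13.64, -3.05], [13.77, 2.97], [3.76, 3.0], [3.72, -3.02]] [ 8.72 -0.02]
pad [[17.68, -5.88], [17.83, 5.07], [-0.03, 5.28], [-0.23, -5.61]] [ 8.81 -0.29]
tabtip [[-1.7, -1.17], [-1.76, 1.19]] [-1.73  0.01]
```

```bash
python3 -m crank '[8.5,2,0,0,0, 8.5,3,0,0,0, 8.5,3,0,0,0, 8.5,0.6,0,2,0, 8.5,0,0,2.5,0, 8.5,0,0,2.5,0, 8.5,0,0,2.5,0, 8.5,0,0,1.5,0]'
python3 -m crank '[8.5,0,0,1.5,0, 8.5,0,0,1.5,0, 8.5,0,0,1,0, 8.5,0,0,0.4,0, 8.5,0,0,0,0, 7.5,0,0,0,0, 7,0,0,0,0, 6.6,0,0,0,0]' 20
```

```text
time_s: 21.08
position: [0.531, 0.2306, 0.0428]
tool_rot: [[0.998, -0.062, -0.006], [-0.062, -0.998, -0.001], [-0.006, 0.002, -1.0]]
ft_force: [-0.6, 0.9, -0.4]
grip_width: 0.0849
gripper_force: 0.0
time_s: 21.75
position: [0.5331, 0.2311, 0.0036]
tool_rot: [[0.998, -0.062, 0.001], [-0.062, -0.998, 0.0], [0.001, -0.0, -1.0]]
ft_force: [0.4, -0.6, -0.0]
grip_width: 0.0662
gripper_force: 0.0
```

```bash
python3 -m crank '[6.2,0,0,0.1,0, 6,0,0,0,0, 5.5,0,0,0,0, 5,0,0,0,0, 5,0,0,0,0, 5,0,0,0,0, 5,0,0,0,0, 5,0,0,0,0]' 80
```

```text
time_s: 22.42
position: [0.533, 0.2312, 0.0028]
tool_rot: [[0.998, -0.062, 0.001], [-0.062, -0.998, 0.0], [0.001, -0.0, -1.0]]
ft_force: [-1.8, -0.4, 6.6]
grip_width: 0.0583
gripper_force: 86.4
```

```bash
python3 -m crank '[5,0,0,-0.6,0, 5,0,0,-1.4,0, 5,0,0,-2,0, 5,0,0,-2.5,0, 5,0,0,-2.5,0, 5,0,0,-2,0, 5,0,0,-1,0, 5,0,0,0,0]'
python3 -m crank '[5,0,1,0,0, 5,0.1,2,0,0, 5,0.1,2.5,0,0, 5,0.1,2.5,0,0, 5,0,1.5,0,0, 5,0,0.6,0,-0.104, 5,0,0,0,0, 5,0,0,0,0]'
python3 -m crank '[5,0,0,0,0, 5,0,0,0,0, 5,0,0,0,0, 5,0,0,0,0, 5,0,0,0,0, 5,0,0,0,0, 5,0,0,0,0, 5,0,0,0,0]'
python3 - <<'E'
from h import *
import pickle
p=shot("wrist","w7.png");s=env.observe();print(s["position"])
find(p,"case",.027);find(p,"case_slot",.008);find(p,"carrier",.14)
pickle.dump((p,s),open("7.pkl","wb"))
cv2.imwrite("pics/w7c.png",cv2.resize(p["color"][:,:,::-1][10:290,220:593],(799,600)))
E
```

```text
time_s: 23.08
position: [0.5335, 0.2312, 0.124]
tool_rot: [[0.998, -0.062, 0.004], [-0.062, -0.998, 0.001], [0.004, -0.001, -1.0]]
ft_force: [-0.1, 0.4, -1.4]
grip_width: 0.0582
gripper_force: 85.6
time_s: 23.75
position: [0.5288, 0.1295, 0.1206]
tool_rot: [[0.999, 0.038, -0.003], [0.038, -0.999, 0.0], [-0.003, -0.0, -1.0]]
ft_force: [-0.3, 0.3, -1.8]
grip_width: 0.058
gripper_force: 85.6
time_s: 24.42
position: [0.5294, 0.1301, 0.1218]
tool_rot: [[0.999, 0.042, 0.0], [0.042, -0.999, 0.0], [0.0, -0.0, -1.0]]
ft_force: [0.7, -1.1, -1.2]
grip_width: 0.0578
gripper_force: 85.6
[0.52943534 0.1300483  0.12185802]
case 0.9 [442. 196.] [0.537 0.031 0.027]
case_slot 0.83 [441. 198.] [0.53  0.023 0.008]
carrier 0.73 [323. 234.] [0.546 0.131 0.14 ]
```

View pics/w7c.png

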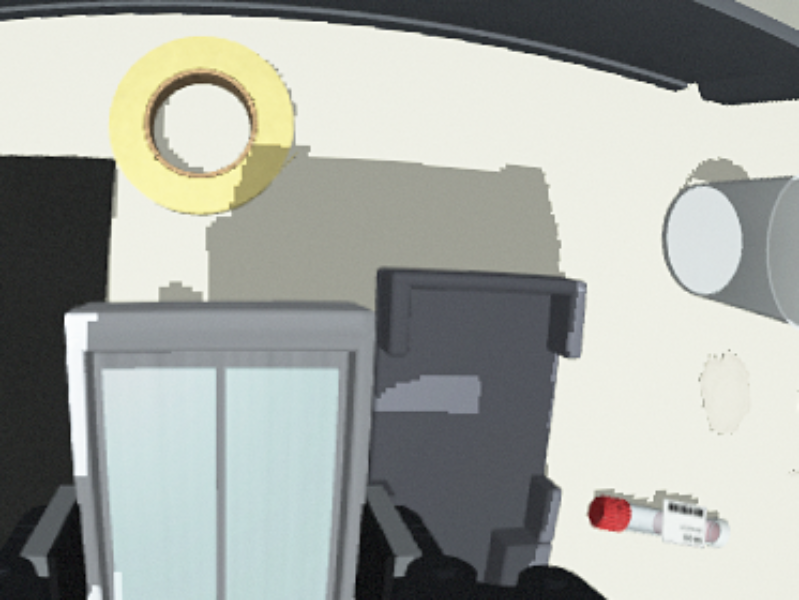

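The case is at the right of the crop: rear wall (378,268)–(585,283), gap ends on the right wall at rows ~357 and ~480. The held tray's rear top edge is at row ~314, x 68–376.

Run:
```python
from h import *
import pickle;p,s=pickle.load(open("7.pkl","rb"))
R=np.array(s["tool_rot"]);t=s["position"]
for n,u,z in [("rearL",(378,268),.027),("rearR",(585,283),.027),("rgap+ out",(583,357),.027),("rgap+ in",(565,357),.027),("rgap- out",(560,487),.027),("rgap- in",(540,478),.027),("lgap+ in",(409,355),.027),("lrear in",(409,290),.027),("rrear in",(565,295),.027),("trayL",(68,315),.141),("trayR",(376,313),.141)]:
    w=onz(p,np.array(u)/2.142+[220,10],z);print(n,w.round(4),((w-t)@R*100).round(2)[:2])
q=s["tool_rot"];print(np.round(q,4))
```

```text
rearL [0.5843 0.0751 0.027 ] [5.25 5.72]
rearR [ 0.5864 -0.0124  0.027 ] [ 5.09 14.47]
rgap+ out [ 0.5564 -0.0159  0.027 ] [ 2.09 14.7 ]
rgap+ in [ 0.5559 -0.0071  0.027 ] [ 2.07 13.82]
rgap- out [ 0.5    -0.0159  0.027 ] [-3.56 14.46]
rgap- in [ 0.5041 -0.0049  0.027 ] [-3.1  13.38]
lgap+ in [0.5527 0.0604 0.027 ] [2.03 7.06]
lrear in [0.5771 0.0626 0.027 ] [4.48 6.93]
rrear in [ 0.5807 -0.0035  0.027 ] [ 4.56 13.56]
trayL [0.5785 0.1612 0.141 ] [ 5.03 -2.91]
trayR [0.5813 0.1026 0.141 ] [5.07 2.96]
[[ 9.991e-01  4.180e-02  1.000e-04]
 [ 4.180e-02 -9.991e-01 -0.000e+00]
 [ 1.000e-04  0.000e+00 -1.000e+00]]
```

```bash
python3 -m crank '[5,-0.2,1,0,0, 5,-0.2,2,0,0, 5,-0.2,2.5,0,0, 5,-0.2,2.5,0,0, 5,0,1.5,0,0, 5,0,0.8,0,0, 5,0,0,0,0, 5,0,0,0,0]'
python3 -m crank '[5,0,0,1,0, 5,0,0,2,0, 5,0,0,2,0, 5,0,0,1.5,0, 5,0,0,1,0, 5,0,0,0.5,0, 5,0,0,0,0, 5,0,0,0,0]'
python3 - <<'E'
from h import *
import pickle
p=shot("wrist","w8.png");s=env.observe();print(s["position"])
pickle.dump((p,s),open("8.pkl","wb"))
R=np.array(s["tool_rot"]);t=np.array(s["position"])
g=cv2.cvtColor(p["color"],cv2.COLOR_RGB2GRAY)
# predicted pixels for tray rear top corners, case rear wall
def W(x,y,z): w=t+R@np.array([x,y,0]);w[2]=z;return w
top=t[2]+.019
for n,X in [("trayL",(.0505,-.03,top)),("trayR",(.0505,.03,top)),("wallinL",(.054,-.034,.027)),("wallinR",(.054,.034,.027)),("outL",(.061,-.042,.027)),("outR",(.061,.042,.027))]: print(n,proj(p,W(*X)).round(1))
# columns along the centre line, rows near the rear
c=int(proj(p,W(.05,0,.03))[0]);r=int(proj(p,W(.05,0,top))[1]);print("col",c,"rows from",r-40,g[r-40:r+10,c].tolist())
for x in (.046,.04,.035):
    q=proj(p,W(x,0,.027));r=int(q[1]);print("row",r,"L",g[r,c-120:c-60].tolist(),"R",g[r,c+60:c+120].tolist())
E
```

```text
time_s: 25.28
position: [0.5257, 0.0268, 0.1218]
tool_rot: [[0.999, 0.041, -0.0], [0.041, -0.999, 0.0], [-0.0, -0.0, -1.0]]
ft_force: [-0.5, 0.5, -1.0]
grip_width: 0.058
gripper_force: 85.7
time_s: 25.95
position: [0.5261, 0.0271, 0.0423]
tool_rot: [[0.999, 0.042, 0.001], [0.042, -0.999, -0.0], [0.001, 0.0, -1.0]]
ft_force: [0.7, 0.2, -0.4]
grip_width: 0.0579
gripper_force: 85.7
[0.52625292 0.02694961 0.04257685]
trayL [249.8 156.3]
trayR [396.7 156.1]
wallinL [257.4 140.9]
wallinR [389.  140.8]
outL [242. 128.]
outR [404.2 127.9]
col 323 rows from 116 [130, 132, 131, 132, 130, 128, 128, 127, 129, 131, 132, 116, 72, 49, 59, 69, 71, 74, 72, 69, 70, 67, 63, 59, 53, 68, 71, 73, 66, 71, 70, 68, 72, 71, 78, 89, 89, 86, 103, 115, 126, 129, 126, 127, 129, 131, 127, 123, 124, 125]
row 155 L [208, 207, 207, 209, 209, 208, 211, 208, 208, 207, 210, 209, 206, 207, 209, 207, 207, 210, 208, 210, 208, 211, 208, 209, 211, 207, 210, 211, 209, 209, 209, 210, 209, 210, 209, 209, 208, 209, 211, 209, 209, 208, 212, 193, 104, 104, 119, 114, 115, 110, 100, 98, 98, 102, 96, 99, 102, 103, 101, 102] R [115, 1
[... 783 characters left out ...]
31, 130, 128, 130, 131, 133, 130, 129, 131, 130, 133, 129, 130, 129, 129, 129, 131, 130, 131, 129, 133]
row 176 L [207, 209, 208, 207, 209, 208, 207, 210, 208, 211, 211, 209, 208, 209, 209, 208, 210, 209, 208, 207, 209, 208, 211, 210, 210, 209, 209, 206, 211, 212, 208, 207, 210, 210, 209, 211, 211, 210, 209, 208, 210, 210, 210, 212, 185, 127, 105, 126, 199, 225, 226, 224, 221, 222, 225, 179, 114, 76, 69, 76] R [70, 70, 71, 106, 119, 125, 125, 124, 120, 123, 119, 94, 72, 66, 69, 65, 68, 69, 67, 66, 68, 97, 133, 131, 128, 129, 127, 131, 130, 130, 129, 131, 130, 132, 130, 130, 131, 128, 129, 129, 129, 132, 132, 131, 132, 128, 130, 127, 128, 129, 128, 132, 131, 132, 131, 130, 129, 127, 129, 131]
```

Run:
```python
from h import *
import pickle;p,s=pickle.load(open("8.pkl","rb"))
R=np.array(s["tool_rot"]);t=np.array(s["position"])
g=cv2.GaussianBlur(cv2.cvtColor(p["color"],cv2.COLOR_RGB2GRAY).astype(np.float32),(3,3),0)
def loc(u,z): w=onz(p,u,z);return ((w-t)@R*1000)[:2]
a=[];b=[]
for c in range(260,396,8):
    d=np.diff(g[115:138,c]);r=115.5+d.argmin();a.append(loc((c,r),.027))
    d=np.diff(g[148:162,c]);r=148.5+d.argmax();b.append(loc((c,r),t[2]+.019))
for n,v in(("wall",a),("tray",b)):
    v=np.array(v);print(n,v[:,0].round(1),np.degrees(np.polyfit(v[:,1],v[:,0],1)[0]))
for r in range(140,180,5):
    L=240+np.diff(g[r,240:256]).argmin()+.5; Rr=398+np.diff(g[r,398:412]).argmax()+.5
    print(r,loc((L,r),.027).round(1),loc((Rr,r),.027).round(1))
```

```text
wall [60.4 63.9 63.8 63.7 63.6 63.5 60.4 60.4 60.4 60.4 60.4 60.4 60.5 60.6
 60.7 60.8 60.4] -2.6762363313912774
tray [50.8 50.7 50.6 50.6 50.6 50.9 50.9 50.9 50.9 50.9 50.9 50.9 50.9 51.
 51.  51.1 51.9] 0.7689738845322779
140 [ 54.7 -40.3] [54.6 42.9]
145 [ 52.  -40.4] [52. 43.]
150 [ 49.4 -40. ] [49.4 43.1]
155 [ 46.7 -40.1] [46.7 42.7]
160 [ 44.1 -40.2] [44.1 42.8]
165 [ 41.4 -40.4] [41.4 42.9]
170 [ 38.8 -40. ] [38.7 43.1]
175 [ 36.1 -40.1] [36.  42.7]
```

```bash
python3 -m crank '[5,-0.05,0.13,0,0, 5,0,0,0.4,0, 5,0,0,0.5,0, 5,0,0,0.5,0, 5,0,0,0.5,0, 5,0,0,0.4,0, 5,0,0,0.3,0, 5,0,0,0,0]'
python3 -m crank '[5,0,0,0.15,0, 5,0,0,0.15,0, 5,0,0,0.15,0, 5,0,0,0.1,0, 5,0,0,0.1,0, 5,0,0,0.05,0, 5,0,0,0,0, 5,0,0,0,0]'
```

```text
time_s: 26.67
position: [0.525, 0.0255, 0.0151]
tool_rot: [[0.999, 0.042, -0.001], [0.042, -0.999, 0.0], [-0.001, -0.0, -1.0]]
ft_force: [-0.2, -0.2, -1.3]
grip_width: 0.0578
gripper_force: 85.7
time_s: 27.33
position: [0.5253, 0.0255, 0.0088]
tool_rot: [[0.999, 0.042, 0.0], [0.042, -0.999, 0.0], [0.0, -0.0, -1.0]]
ft_force: [-0.5, 0.1, -1.4]
grip_width: 0.0581
gripper_force: 85.7
```

No contact with walls. Two more millimetres to go.

```bash
python3 -m crank '[5,0,0,0.05,0, 5,0,0,0.05,0, 5,0,0,0.05,0, 5,0,0,0.05,0, 5,0,0,0,0, 5,0,0,0,0, 5,0,0,0,0, 5,0,0,0,0]'
```

```text
time_s: 28.0
position: [0.5253, 0.0255, 0.0069]
tool_rot: [[0.999, 0.042, 0.0], [0.042, -0.999, -0.0], [0.0, 0.0, -1.0]]
ft_force: [0.3, -0.3, -0.5]
grip_width: 0.0583
gripper_force: 85.7
```

```bash
python3 -m crank '[5,0,0,0.03,0, 5,0,0,0.03,0, 5,0,0,0.03,0, 5,0,0,0,0, 5,0,0,0,0, 5,0,0,0,0, 5,0,0,0,0, 5,0,0,0,0]'
```

```text
time_s: 28.67
position: [0.5253, 0.0255, 0.0068]
tool_rot: [[0.999, 0.042, 0.0], [0.042, -0.999, -0.0], [0.0, 0.0, -1.0]]
ft_force: [-4.9, -0.4, 11.2]
grip_width: 0.0582
gripper_force: 87.1
```

```bash
python3 -m crank '[5.9,0,0,0,0, 6,0,0,0,0, 6.1,0,0,0,0, 6.3,0,0,0,0, 6.6,0,0,0,0, 7,0,0,0,0, 7.4,0,0,0,0, 7.4,0,0,0,0]' 20
python3 -m crank '[7.4,0,0,-0.5,0, 7.4,0,0,-1,0, 7.4,0,0,-2,0, 7.4,0,0,-3,0, 7.4,0,0,-3,0, 7.4,-1,0,-3,0, 7.4,-2,0,-2,0, 7.4,-2,0,0,0]'
python3 -m crank '[7.4,-2,0,0,0, 7.4,-2,0,0,0, 7.4,0,0,0,0, 7.4,0,0,0,0, 7.4,0,0,0,0, 7.4,0,0,0,0, 7.4,0,0,0,0, 7.4,0,0,0,0]'
python3 - <<'E'
from h import *
import pickle
p=shot("wrist","w9.png");s=env.observe();R=np.array(s["tool_rot"]);t=np.array(s["position"]);print(t,R.round(3)[0])
q=shot("scene","scene9.png")
for n,z in [("carrier",.026),("case",.027),("swab_2",.01),("beaker",.04),("tape",.01)]: find(p,n,z,1);find(q,n,z,1)
pickle.dump((p,s),open("9.pkl","wb"))
g=cv2.GaussianBlur(cv2.cvtColor(p["color"],cv2.COLOR_RGB2GRAY).astype(np.float32),(3,3),0)
# case/carrier frame assumed at release TCP
o=np.array([.5253,.0255]);e=R[:2,0];f=-R[:2,1]
def line(a,b,n,z):
    v=[]
    for k in np.linspace(0,1,n):
        w=o+e*(a[0]+(b[0]-a[0])*k)+f*(a[1]+(b[1]-a[1])*k);u=proj(p,[*w,z]);v.append(int(g[int(round(u[1])),int(round(u[0]))]))
    return v
print("along x 40..70mm",line((.04,0),(.07,0),31,.026))
for x in (-.045,.04): 
  print("y -50..-25",line((x,-.05),(x,-.025),26,.026));print("y 25..50",line((x,.025),(x,.05),26,.026))
E
```

```text
time_s: 29.33
position: [0.5253, 0.0255, 0.0059]
tool_rot: [[0.999, 0.042, -0.0], [0.042, -0.999, 0.0], [-0.0, -0.0, -1.0]]
ft_force: [-0.1, 0.9, -0.7]
grip_width: 0.0742
gripper_force: 0.0
time_s: 30.0
position: [0.4766, 0.0231, 0.1556]
tool_rot: [[0.999, 0.042, 0.008], [0.042, -0.999, -0.002], [0.008, 0.002, -1.0]]
ft_force: [0.4, 1.5, -0.3]
grip_width: 0.0741
gripper_force: 0.0
time_s: 30.67
position: [0.4358, 0.0217, 0.1508]
tool_rot: [[0.999, 0.042, -0.0], [0.042, -0.999, 0.0], [-0.0, -0.0, -1.0]]
ft_force: [-0.7, 0.0, 0.1]
grip_width: 0.0738
gripper_force: 0.0
[0.43571528 0.02172621 0.15078657] [ 0.999  0.042 -0.   ]
carrier 0.91 [322. 102.] [0.514 0.026 0.026]
carrier 0.7 [299. 193.] [0.515 0.009 0.026]
case 0.71 [335. 152.] [0.472 0.012 0.027]
case 0.92 [280. 200.] [0.449 0.004 0.027]
swab_2 0.81 [447. 153.] [ 0.476 -0.098  0.01 ]
swab_2 0.62 [310. 225.] [ 0.475 -0.116  0.01 ]
beaker 0.95 [464.  17.] [ 0.602 -0.095  0.04 ]
beaker 0.68 [350. 193.] [ 0.626 -0.088  0.04 ]
tape 0.72 [632. 198.] [ 0.444 -0.435  0.01 ]
tape 0.76 [309. 165.] [0.632 0.14  0.01 ]
along x 40..70mm [239, 198, 129, 139, 206, 239, 237, 237, 239, 243, 203, 111, 57, 54, 61, 84, 117, 138, 138, 130, 184, 225, 235, 234, 234, 233, 233, 233, 233, 233, 233]
y -50..-25 [154, 155, 155, 155, 155, 156, 150, 126, 96, 81, 81, 84, 84, 83, 77, 66, 53, 54, 71, 85, 124, 146, 151, 150, 149, 149]
y 25..50 [247, 248, 247, 242, 200, 125, 79, 61, 58, 77, 128, 145, 153, 157, 155, 147, 149, 222, 237, 236, 236, 236, 235, 235, 235, 235]
y -50..-25 [234, 234, 234, 234, 234, 235, 231, 200, 146, 118, 131, 139, 143, 145, 142, 126, 71, 74, 87, 91, 127, 198, 235, 221, 195, 194]
y 25..50 [139, 162, 214, 239, 232, 180, 74, 61, 51, 66, 100, 128, 142, 144, 143, 138, 141, 177, 222, 234, 234, 234, 234, 234, 233, 233]
```

The profiles show the tray inside the pocket with an even gap all round, and it touched the floor at the expected height. The neighbouring objects haven't moved, so I'm handing in.

```bash
python3 -c "
from rig import env
print(env.close_job())"
```

```text
the job is handed in; nothing more can be done
None
```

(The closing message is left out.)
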